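Rack the open spice tub and snap its cap on

TASK

One of the red spice tubs is standing open on the tray: stand it fully home in the one empty pocket of the wooden rack, so that it cannot tip, and let go of it. Then take its wide ribbed cap from the enamel plate (not the small smooth stopper beside it), press it straight down on the tub's neck until it clicks, and go on pressing firmly after the click: finish with the gripper still holding the cap pressed down, without letting go or backing off. Leave the capped tubs in their pockets and the plate, stopper, bowl, mortar, tumbler and ladle where they are.

Things in the scene. Friction and masses are not known exactly. Their poses are not given: they have to be found in the camera images.
- open_tub: Red plastic tub without cap, loose, 0.12 kg, upright on the tray. Origin: centre of its underside, z up; round, yaw means nothing. Body 45 mm diameter (lowest 5 mm taper to 39 mm), shoulder at 62 mm height, then a neck 33 mm wide up to 80.8 mm with tapered tip; a springy snap bead 41 mm wide runs round the neck at 71 mm. Grip across the body at 35 to 60 mm height.
- neck_top (a point): Centre of the top of the open tub's neck. Going down, the cap first stops on the snap bead, its origin 71 mm above the tub's underside; the push rises to about 12 N, drops to nothing at the click some 3 mm lower, and the cap is home with its ceiling on the neck's top, origin 63 mm above the tub's underside.
- cap: The tub's cap: red, ribbed, 46 mm diameter, 20 mm high, 20 g, loose on the plate, open side down as it will go on. Origin: centre of its lower edge, z up; yaw means nothing. Inside: 42 mm wide, ceiling 17.8 mm above the lower edge, inner bead 36 mm wide at 4 mm. Grip it across the ribs near the lower edge; the tub's shoulder below is no wider than the cap.
- rack: Fixed bored hardwood block 72 x 260 x 36 mm high, standing on the tray with four round pockets in a row along its own y axis. Origin: centre of its underside, z up. Capped tubs stand 58 mm above its top, 62 mm apart, so a gripper at the empty pocket should close across the row (along the rack's x).
- pocket0 (a point): Centre of the floor of rack pocket 0 (they run from 0 to 3 along the rack's y, 62 mm apart); every pocket is 48 mm wide and 25 mm deep, its floor 11 mm above the rack's underside. Three of the four are taken by capped tubs.
- pocket1 (a point): Centre of the floor of rack pocket 1 (they run from 0 to 3 along the rack's y, 62 mm apart); every pocket is 48 mm wide and 25 mm deep, its floor 11 mm above the rack's underside. Three of the four are taken by capped tubs.
- pocket2 (a point): Centre of the floor of rack pocket 2 (they run from 0 to 3 along the rack's y, 62 mm apart); every pocket is 48 mm wide and 25 mm deep, its floor 11 mm above the rack's underside. Three of the four are taken by capped tubs.
- pocket3 (a point): Centre of the floor of rack pocket 3 (they run from 0 to 3 along the rack's y, 62 mm apart); every pocket is 48 mm wide and 25 mm deep, its floor 11 mm above the rack's underside. Three of the four are taken by capped tubs.
- tub0: A capped red tub, same body as the open one with its cap home, 83 mm high, loose in a pocket of the rack. Origin: centre of its underside.
- tub1: A capped red tub, same body as the open one with its cap home, 83 mm high, loose in a pocket of the rack. Origin: centre of its underside.
- tub2: A capped red tub, same body as the open one with its cap home, 83 mm high, loose in a pocket of the rack. Origin: centre of its underside.
- plate: White enamel plate with blue rim, 204 mm diameter, 18 mm high, loose on the tray, carrying the cap and the stopper. Origin: centre of its underside; its inner floor is flat, 158 mm wide, 4 mm above the underside.
- stopper: Small smooth red bottle stopper, 27 mm diameter, 13 mm high, on the plate beside the cap; stays there. Origin: centre of its underside.
- bowl: Green plastic bowl, 116 mm diameter, 50 mm high, on the tray at the left back. Origin: centre of its underside. Stays there.
- mortar: Small dark wooden mortar cup, 66 mm diameter, 55 mm high, on the tray. Origin: centre of its underside. Stays there.
- tumbler: Steel tumbler, 58 mm diameter, 75 mm high, on the tray. Origin: centre of its underside. Stays there.
- ladle: Stainless ladle lying along the tray's right side, bowl 66 mm wide at its far end, handle 250 mm toward the robot, up to 43 mm high. Origin: centre of the underside of its bowl. Stays there.
Mind the look-alikes: they are no part of the job. What is shaped like the open_tub but purple is not meant.

How it is judged (in metres and radians):
On the way, in this order (a step that is already met when the one before it is completed fails the run):
1. the open tub stands home and upright in the empty pocket, let go ((distance between open_tub and pocket0 below 0.005 m or distance between open_tub and pocket1 below 0.005 m or distance between open_tub and pocket2 below 0.005 m or distance between open_tub and pocket3 below 0.005 m) and angle between open_tub's own z axis and vertical below 0.08 rad and contact force between the fingers and open_tub below 0.3 N), for 0.2 s.
2. the cap has clicked home on the tub's neck ((distance between open_tub and pocket0 below 0.005 m or distance between open_tub and pocket1 below 0.005 m or distance between open_tub and pocket2 below 0.005 m or distance between open_tub and pocket3 below 0.005 m) and z of cap in the frame of open_tub between 0.06 and 0.0645 m and x of cap in the frame of open_tub between -0.003 and 0.003 m and y of cap in the frame of open_tub between -0.003 and 0.003 m and not (angle between cap's own z axis and vertical above 0.12 rad)), for 0.1 s.
At the end, for the whole second after the job is handed in: Open tub upright in the empty pocket, within 5 mm of its floor's centre; cap clicked home, 60 to 64.5 mm above the tub's underside, within 3 mm of its axis; fingers still press it (over 4 N on the cap, over 5 N between cap and tub); capped tubs within 8 mm of their places (all of step 2 and angle between open_tub's own z axis and vertical below 0.08 rad and contact force between the fingers and cap above 4 N and contact force between cap and open_tub above 5 N and distance of each of tub0, tub1, tub2 from where it was at the start of the episode below 0.008 m); the arm keeps its last pose, push and grip.
It fails at once if a capped tub was knocked or pulled from its place (more than 15 mm) (distance of any of tub0, tub1, tub2 from where it was at the start of the episode above 0.015 m).
It fails at once if the bowl, mortar, tumbler, ladle, stopper or plate was pushed away (more than 40 mm) (distance of any of bowl, mortar, tumbler, ladle, stopper, plate from where it was at the start of the episode above 0.04 m).
It also fails if it takes over 58 s, if anything falls off the work surface, if the arm or the gripper's body presses on something with over 40 N, if the wrist force passes 120 N, or if a joint passes its speed limit or range.

ROBOT

A 6-joint arm with a two-finger parallel gripper is mounted at the origin on the work surface. World frame = base frame: x ahead of the robot, y to its left, z up, the work surface at z = 0. Lengths are in m, angles in degrees, forces in N, time in s.
With the tool pointing down it reaches from about 0.25 to 0.725 m from the base axis. Payload 9.7 kg.
Tool frame: the origin (TCP) lies at the very end of the fingers, on their centre line; the grasp point (between the pads) lies 19 mm behind it; z points along the fingers, y is the line along which they close (so a half turn about z gives the same grasp; the last joint's range is limited). The gripper opens to 85 mm and grips with 20 to 120 N. Pads are 22 mm wide; open, the fingers measure 114 mm over their backs; the gripper's body (76 mm by 85 mm) begins 54 mm behind the grasp point. The pads swing forward as they close: fully open they stand 13 mm farther back than shut.
Start: joints at [65.489, 4.979, 10.078, 95.1, 0, 90], TCP at [0.228, 0.5, 0.231] pointing down, gripper open.
Joint ranges: [-179.16, 179.16], [-48.56, 103.87], [-65.8, 70.77], [-126.05, 130.52], [-82.76, 87.17], [-180, 180]. Speed limits (degrees/s): [127.2, 127.2, 147.25, 180, 180, 180].

INTERFACE

Orientations are given as [roll, pitch, yaw] about the fixed x, y, z axes, in that order (R = Rz(yaw) Ry(pitch) Rx(roll)).
In Python, from workcell import telemetry, optics, workorder gives the robot as it stands.
- The arm moves only by the shell command python3 -m handwheel 'ROWS' [FORCE]. ROWS is JSON, a list of rows, each an object of numbers: "tx", "ty", "tz": the shift along the tool's x, y, z in m; "ax", "ay", "az": the turn, a rotation vector about the tool's x, y, z in degrees; "jaw": the gripper command: -1 is shut, 1 is fully open, values between are in proportion. A call has exactly 10 rows; each row shifts and turns the commanded pose from where the row before left it, along the tool's axes as they then stand; what a row does not reach is not made up. A row lasts 1/8 s, in which the tool goes at most 62.5 mm and 10.7 degrees, less where a joint would pass 70% of its speed; a pose out of reach is approached as far as the arm can. A call is refused whole if a number of a shift passes 0.0625 or a number of a turn 10.7, either way. A call with a gripper value outside its range is refused whole. The fingers move at their own pace and stop on an object; FORCE is the grip in N (left out, the last holds). Time passes only in rows, so rows that do not move let the fingers close, or fill a call up. It gives the time, the measured TCP pose, the force, the opening and the grip force at its end, in the units of the state.
- telemetry.get_obs(): the state, without advancing time (a new reading comes with each control period).
- optics.camera(name): name is "scene" or "top" or "wrist"; returns a dict with "color" (420x560x3 uint8, red, green, blue), "K" (3x3 intrinsics, pixels), "extrinsics" (4x4, takes a point from camera to world coordinates); the wrist camera has in their place "mount" (4x4, takes a point from camera to tool coordinates, whose origin is the TCP and whose axes are the flange's). Camera axes: x right, y down, z forward; pixel columns grow to the right and rows downward; lengths in m; the calibration is good to about 2 mm. A picture is of the moment at which its call begins: read the wrist's pose just before it. There is no depth.
- workorder.job_done(): hands the job in; it is judged then, once.
The state is a dict: "time": time; "q": joint angles; "qd": joint speeds; "joint_efforts": joint torques, N m; "ee_pos": TCP position; "tcp_rot": TCP orientation; "wrist_force": force on the tool from outside, world axes, zero at the start; "torque": the same for the moment, N m; "opening": finger opening in m; "grasp_force": force on a finger pad.
Only numpy, scipy, OpenCV 4.12 (cv2) and the standard library are available. Lean on these libraries where they do the work, as an engineer would, in place of code of your own. Each camera call takes 0.05 s, during which the arm holds its last target. There are 200 camera calls.

## Working session

There is one attempt and no reset: what is moved stays moved. The work goes in short steps, Python scripts to look and compute and a shell command to move; the robot and the scene stay as the last step left them, time stands still between calls to the robot, and variables do not carry over. Pictures are saved under pics/ and viewed, at most 13 in all, crops included, and the job is handed in when it is done.

```bash
mkdir -p pics; python3 - <<'E'
from workcell import telemetry, optics
import cv2,numpy as np
o=telemetry.get_obs(); print(o)
for n in ("scene","top"):
    c=optics.camera(n); cv2.imwrite(f"pics/{n}0.png",c["color"][:,:,::-1]); print(n,np.round(c["K"],2).tolist(),np.round(c["extrinsics"],4).tolist())
c=optics.camera("wrist"); print(np.round(c["K"],2).tolist(),np.round(c["mount"],4).tolist())
E
```

```text
{'time': 0.0, 'q': array([ 6.54865199e+01,  5.01124879e+00,  1.00328576e+01,  9.50986226e+01,
       -3.19104005e-04,  8.99989957e+01]), 'qd': array([-0.07992677, -0.06901485,  0.01791979,  0.11100306,  0.02374191,
        0.00878027]), 'joint_efforts': array([ 3.16099926e-03, -5.20388818e+01,  4.64798391e+01,  1.63261732e-02,
        1.14542813e-04, -2.61497371e-05]), 'ee_pos': array([0.22810425, 0.50021335, 0.23056734]), 'tcp_rot': array([-1.79922986e+02,  3.17753815e-04,  1.55487525e+02]), 'wrist_force': array([0.16880025, 1.32867019, 0.24893928]), 'torque': array([-0.03029657,  0.01074149, -0.0290027 ]), 'grasp_force': 0.0, 'opening': 0.08562597337217127}
scene [[497.5, 0.0, 279.29], [0.0, 497.5, 202.65], [0.0, 0.0, 1.0]] [[0.8314, 0.3109, -0.4605, 0.9833], [0.5555, -0.4517, 0.6981, -0.7315], [0.0091, -0.8362, -0.5483, 0.731], [0.0, 0.0, 0.0, 1.0]]
top [[536.67, 0.0, 285.06], [0.0, 536.67, 217.63], [0.0, 0.0, 1.0]] [[0.0292, -0.9914, 0.1277, 0.3512], [-0.9996, -0.0298, -0.0025, 0.0245], [0.0063, -0.1275, -0.9918, 1.3031], [0.0, 0.0, 0.0, 1.0]]
[[332.18, 0.0, 275.81], [0.0, 332.18, 212.09], [0.0, 0.0, 1.0]] [[0.0003, -0.956, -0.2932, 0.0749], [1.0, 0.0004, -0.0002, 0.0004], [0.0003, -0.2932, 0.956, -0.1426], [0.0, 0.0, 0.0, 1.0]]
```

View pics/top0.png

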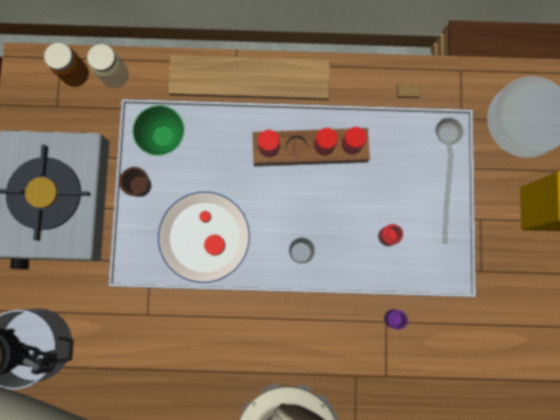

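View pics/scene0.png

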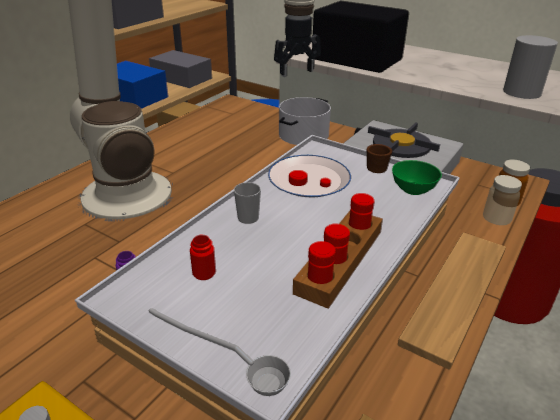

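Top view: rack around (311,146), with its empty hole at (297,146). The open red tub is at (391,235), the cap is the larger red disc at (214,245), and the stopper is the smaller one at (205,216). The purple look-alike is at (396,319), off the tray. In the scene view the tub is at (203,257), the cap at (298,178), the stopper at (325,183) and the empty pocket at about (352,238). Next I triangulate and enlarge a crop to confirm.

```bash
cat > h.py <<'E'
import cv2,numpy as np
from workcell import telemetry, optics
from scipy.spatial.transform import Rotation as R
def grab(n):
    o=telemetry.get_obs(); c=optics.camera(n)
    if n=="wrist":
        T=np.eye(4); T[:3,:3]=R.from_euler('xyz',o['tcp_rot'],degrees=True).as_matrix(); T[:3,3]=o['ee_pos']; E=T@c["mount"]
    else: E=c["extrinsics"]
    return c["color"],c["K"],E,o
def ray(K,E,p):
    d=E[:3,:3]@np.linalg.solve(K,[p[0],p[1],1.]); return E[:3,3],d/np.linalg.norm(d)
def onz(K,E,p,z):
    o,d=ray(K,E,p); return o+d*(z-o[2])/d[2]
def proj(K,E,P):
    q=K@(np.linalg.inv(E)@np.r_[P,1])[:3]; return q[:2]/q[2]
def tri(rs):
    A=sum(np.eye(3)-np.outer(d,d) for o,d in rs); b=sum((np.eye(3)-np.outer(d,d))@o for o,d in rs)
    X=np.linalg.solve(A,b); return X,[np.linalg.norm(np.cross(X-o,d)) for o,d in rs]
def blobs(img,amin=30,lo=(0,140,60)):
    h=cv2.cvtColor(img,cv2.COLOR_RGB2HSV)
    m=cv2.inRange(h,lo,(5,255,255))|cv2.inRange(h,(174,lo[1],lo[2]),(180,255,255))
    n,_,s,c=cv2.connectedComponentsWithStats(m)
    return m,[(c[i].round(1),s[i]) for i in range(1,n) if s[i][4]>=amin]
E
python3 - <<'E'
from h import *
D={}
for n in("top","scene"):
    im,K,E,o=grab(n); m,b=blobs(im); D[n]=(K,E,b)
    print(n)
    for c,s in b: print(c,s)
    if n=="top": cv2.imwrite("pics/crop1.png",np.hstack([cv2.resize(im[190:290,150:260,::-1],None,fx=3.4,fy=3.4,interpolation=2),cv2.resize(im[190:290,345:445,::-1],None,fx=3.4,fy=3.4,interpolation=2)]))
def near(n,p): return min(D[n][2],key=lambda x:np.hypot(*(x[0]-p)))[0]
for k,a,b in(("tub",(391,235),(203,257)),("cap",(214,245),(298,178)),("stop",(205,216),(325,183))):
    X,e=tri([ray(*D["top"][:2],near("top",a)),ray(*D["scene"][:2],near("scene",b))]); print(k,X.round(4),np.round(e,4))
E
```

```text
top
[354.3 138.3] [342 127  25  23 427]
[325.6 139.1] [315 128  23  24 412]
[268.2 140.6] [258 130  22  22 380]
[204.9 216.2] [200 212  10  10  73]
[390.3 234.6] [381 225  21  19 275]
[214.1 244.5] [205 235  19  20 285]
scene
[297.5 177.5] [289 170  18  16 249]
[324.8 182. ] [320 178  11   9  84]
[360.9 210.9] [349 193  25  37 742]
[534.4 271.7] [ 494  204   66  120 4825]
[327.7 253.1] [ 308  224   42   60 1683]
[202.1 257.5] [190 235  25  45 931]
tub [ 0.47   -0.2103  0.1365] [0.0012 0.0012]
cap [0.4386 0.1766 0.1121] [0.0012 0.0012]
stop [0.5019 0.2007 0.1089] [0.001 0.001]
```

View pics/crop1.png

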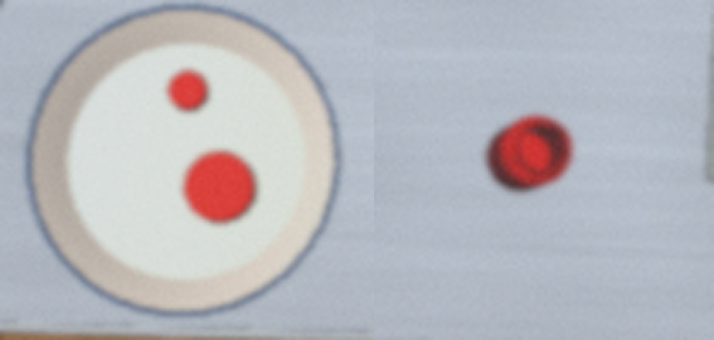

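In the enlarged crop, the larger ribbed disc at (220,187), top view (214,245), is 46 mm wide, so it is the cap. The small one at (188,90) is the stopper. The open red tub, showing its neck ring, is at (530,152). The tray top is at about z 0.098. I'll turn to yaw 90 and move over the middle.

```bash
python3 -m handwheel '[{"az":9.36,"tz":-0.012,"jaw":1},{"az":9.36,"tz":-0.012,"jaw":1},{"az":9.36,"tz":-0.012,"jaw":1},{"az":9.36,"tz":-0.012,"jaw":1},{"az":9.36,"tz":-0.012,"jaw":1},{"az":9.36,"tz":-0.012,"jaw":1},{"az":9.34,"tz":-0.012,"jaw":1},{"tx":-0.03,"jaw":1},{"tx":-0.04,"jaw":1},{"tx":-0.04,"jaw":1}]'
python3 -m handwheel '[{"ty":0.025,"tx":-0.03,"jaw":1},{"ty":0.025,"tx":-0.03,"jaw":1},{"ty":0.025,"tx":-0.03,"jaw":1},{"ty":0.025,"tx":-0.03,"jaw":1},{"ty":0.025,"tx":-0.03,"jaw":1},{"ty":0.025,"tx":-0.03,"jaw":1},{"ty":0.025,"tx":-0.03,"jaw":1},{"ty":0.025,"tx":-0.03,"jaw":1},{"ty":0.025,"tx":-0.03,"jaw":1},{"ty":0.025,"tx":-0.03,"jaw":1}]'
python3 - <<'E'
from h import *
im,K,E,o=grab("wrist"); cv2.imwrite("pics/w1.png",im[:,:,::-1])
print(o['ee_pos'],o['tcp_rot'])
m,b=blobs(im)
for c,s in b: print(c,s,onz(K,E,c,.117).round(4),onz(K,E,c,.192).round(4))
E
```

```text
[0.2281174  0.50035673 0.2309572 ] [-1.79964438e+02 -1.63528449e-03  1.55491981e+02]
[548.  267.8] [ 527  224   33  107 1840] [0.3728 0.6893 0.117 ] [0.3106 0.6433 0.192 ]$[0]: bad value
$[0]: bad value
```

View pics/w1.png

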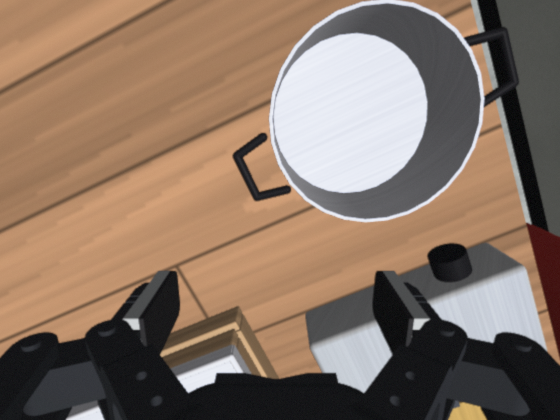

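The pot lies off the tray and the fingers are at the bottom of the frame. The move was refused, so I'll retry with every key given.

```bash
python3 -m handwheel '[{"tx":0,"ty":0,"tz":-0.012,"ax":0,"ay":0,"az":9.36,"jaw":1},{"tx":0,"ty":0,"tz":-0.012,"ax":0,"ay":0,"az":9.36,"jaw":1},{"tx":0,"ty":0,"tz":-0.012,"ax":0,"ay":0,"az":9.36,"jaw":1},{"tx":0,"ty":0,"tz":-0.012,"ax":0,"ay":0,"az":9.36,"jaw":1},{"tx":0,"ty":0,"tz":-0.012,"ax":0,"ay":0,"az":9.36,"jaw":1},{"tx":0,"ty":0,"tz":-0.012,"ax":0,"ay":0,"az":9.36,"jaw":1},{"tx":0,"ty":0,"tz":-0.012,"ax":0,"ay":0,"az":9.34,"jaw":1},{"tx":-0.03,"ty":0,"tz":0,"ax":0,"ay":0,"az":0,"jaw":1},{"tx":-0.04,"ty":0,"tz":0,"ax":0,"ay":0,"az":0,"jaw":1},{"tx":-0.04,"ty":0,"tz":0,"ax":0,"ay":0,"az":0,"jaw":1}]'
```

```text
time: 1.55
ee_pos: [0.228, 0.3893, 0.3151]
tcp_rot: [-180.0, 0.0, 90.0]
wrist_force: [-0.1, 0.3, 0.2]
opening: 0.0853
grasp_force: 0.0
```

```bash
python3 -m handwheel '[{"tx":-0.036,"ty":0.025,"tz":0,"ax":0,"ay":0,"az":0,"jaw":1},{"tx":-0.036,"ty":0.025,"tz":0,"ax":0,"ay":0,"az":0,"jaw":1},{"tx":-0.036,"ty":0.025,"tz":0,"ax":0,"ay":0,"az":0,"jaw":1},{"tx":-0.036,"ty":0.025,"tz":0,"ax":0,"ay":0,"az":0,"jaw":1},{"tx":-0.036,"ty":0.025,"tz":0,"ax":0,"ay":0,"az":0,"jaw":1},{"tx":-0.036,"ty":0.025,"tz":0,"ax":0,"ay":0,"az":0,"jaw":1},{"tx":-0.036,"ty":0.025,"tz":0,"ax":0,"ay":0,"az":0,"jaw":1},{"tx":-0.036,"ty":0.025,"tz":0,"ax":0,"ay":0,"az":0,"jaw":1},{"tx":-0.036,"ty":0.025,"tz":0,"ax":0,"ay":0,"az":0,"jaw":1},{"tx":-0.036,"ty":0.025,"tz":0,"ax":0,"ay":0,"az":0,"jaw":1}]'
python3 - <<'E'
from h import *
im,K,E,o=grab("wrist"); cv2.imwrite("pics/w2.png",im[:,:,::-1])
print(o['ee_pos'],o['tcp_rot'])
m,b=blobs(im)
for c,s in b: print(c,s,onz(K,E,c,.113).round(4),onz(K,E,c,.192).round(4))
E
```

```text
time: 2.8
ee_pos: [0.4787, 0.029, 0.3154]
tcp_rot: [180.0, -0.0, 90.0]
wrist_force: [1.0, 1.0, -0.7]
opening: 0.0853
grasp_force: 0.0
[0.47871893 0.02900804 0.31536242] [ 1.79981882e+02 -4.14505746e-03  8.99810687e+01]
[232.9  28.4] [ 208    0   50   58 2259] [0.439  0.1768 0.113 ] [0.4481 0.1602 0.192 ]
[301.7   7.1] [289   0  27  18 392] [0.5025 0.1942 0.113 ] [0.4971 0.1736 0.192 ]
[493.8 161.2] [ 446  133   86   62 3420] [0.705  0.0536 0.113 ] [0.6532 0.0652 0.192 ]
[471.9 295.6] [ 434  252   77   91 3846] [ 0.7096 -0.1045  0.113 ] [ 0.6568 -0.0566  0.192 ]
[270.6 365.2] [254 351  33  28 741] [ 0.4722 -0.2043  0.113 ] [ 0.4738 -0.1336  0.192 ]
```

View pics/w2.png

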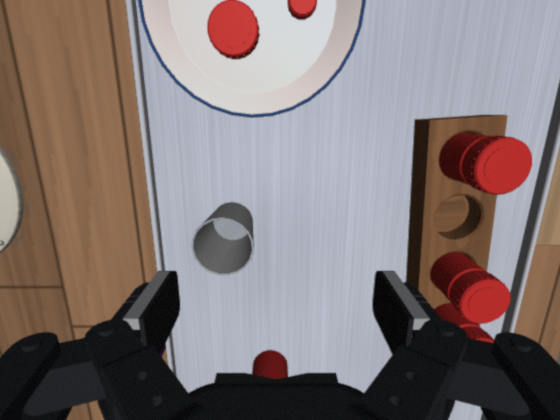

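The wrist view shows the cap at (233,28), the stopper at (301,7), the empty hole mouth at about (458,217), and its neighbours' cap tops at (503,165) and (483,298). The tub's neck is at (270,365), partly hidden.

```bash
python3 - <<'E'
from h import *
im,K,E,o=grab("wrist")
h=cv2.cvtColor(im,cv2.COLOR_RGB2HSV)
for p in((503,165),(462,155),(483,298),(455,275),(233,28),(225,48)): print(p,im[p[1],p[0]],end=" ")
print()
m,_=blobs(im); m2=m&cv2.inRange(im,(185,0,0),(255,255,255)); m2=cv2.morphologyEx(m2,cv2.MORPH_OPEN,np.ones((5,5)))
cs,_=cv2.findContours(m2,cv2.RETR_EXTERNAL,cv2.CHAIN_APPROX_NONE)
for c in cs:
    if len(c)>40:
        e=cv2.fitEllipse(cv2.convexHull(c)); print(np.round(e[0],1),np.round(e[1],1),"z.192",onz(K,E,e[0],.192).round(4),"z.122",onz(K,E,e[0],.122).round(4))
print("hole",onz(K,E,(458,217),.134).round(4))
cv2.imwrite("pics/c2.png",cv2.resize(im[100:340,400:540,::-1],None,fx=2.5,fy=2.5))
# gray profile of hole
g=cv2.cvtColor(im,cv2.COLOR_RGB2GRAY).astype(int)
print("row217",g[217,424:500:2].tolist()); print("col458",g[185:250:2,458].tolist())
# top view hole
t,Kt,Et,_=grab("top")
gt=cv2.cvtColor(t,cv2.COLOR_RGB2GRAY).astype(int)
print(gt[134:160,284:310].tolist() if 0 else onz(Kt,Et,(297,146),.134).round(4))
for q in ((254,131),(254,165),(368,160)): print(onz(Kt,Et,q,.134).round(3))
# red circles top: use base z .192
E
```

```text
(503, 165) [181  46  44] (462, 155) [82 17 15] (483, 298) [180  45  42] (455, 275) [139  32  31] (233, 28) [197  60  57] (225, 48) [190  57  53] 
[300.    1.4] [12.3 18.5] z.192 [0.498  0.1734 0.192 ] z.122 [0.5025 0.1924 0.122 ]
[229.4  22.1] [46.9 53.4] z.192 [0.4482 0.1607 0.192 ] z.122 [0.4395 0.1763 0.122 ]
hole [ 0.6669 -0.0038  0.134 ]
row217 [88, 89, 90, 95, 92, 91, 90, 91, 91, 90, 90, 92, 91, 91, 91, 91, 90, 90, 93, 91, 60, 32, 30, 26, 30, 30, 26, 27, 59, 70, 82, 83, 85, 89, 108, 174, 178, 177]
col458 [83, 83, 80, 66, 91, 91, 82, 78, 80, 81, 84, 87, 89, 93, 90, 90, 90, 90, 86, 62, 39, 44, 42, 47, 48, 60, 92, 95, 94, 93, 89, 83, 49]
[ 6.639e-01 -4.000e-04  1.340e-01]
[0.695 0.097 0.134]
[0.618 0.094 0.134]
[ 0.637 -0.159  0.134]
```

View pics/c2.png

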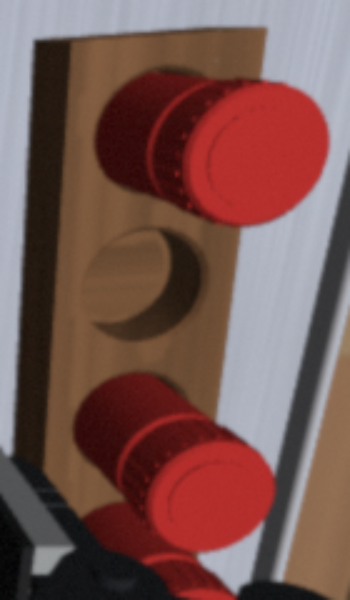

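The crop shows the empty hole clearly, with its mouth centred at crop (142,284), image (457,214). I'll look once more from nearer the rack.

```bash
python3 -m handwheel '[{"tx":-0.003,"ty":0.018,"tz":0,"ax":0,"ay":0,"az":0,"jaw":1},{"tx":-0.003,"ty":0.018,"tz":0,"ax":0,"ay":0,"az":0,"jaw":1},{"tx":-0.003,"ty":0.018,"tz":0,"ax":0,"ay":0,"az":0,"jaw":1},{"tx":-0.003,"ty":0.018,"tz":0,"ax":0,"ay":0,"az":0,"jaw":1},{"tx":-0.003,"ty":0.018,"tz":0,"ax":0,"ay":0,"az":0,"jaw":1},{"tx":-0.003,"ty":0.018,"tz":0,"ax":0,"ay":0,"az":0,"jaw":1},{"tx":-0.003,"ty":0.018,"tz":0,"ax":0,"ay":0,"az":0,"jaw":1},{"tx":-0.003,"ty":0.018,"tz":0,"ax":0,"ay":0,"az":0,"jaw":1},{"tx":0,"ty":0,"tz":0,"ax":0,"ay":0,"az":0,"jaw":1},{"tx":0,"ty":0,"tz":0,"ax":0,"ay":0,"az":0,"jaw":1}]'
python3 - <<'E'
from h import *
im,K,E,o=grab("wrist"); print(o['ee_pos'],o['tcp_rot'])
m,_=blobs(im)
m2=m&cv2.inRange(im,(165,0,0),(255,255,255)); m2=cv2.morphologyEx(m2,cv2.MORPH_OPEN,np.ones((5,5)))
cs,_=cv2.findContours(m2,cv2.RETR_EXTERNAL,cv2.CHAIN_APPROX_NONE)
v=im.copy()
for c in cs:
    if len(c)>40:
        e=cv2.fitEllipse(cv2.convexHull(c)); cv2.ellipse(v,e,(0,255,0),1); print(np.round(e[0],1),np.round(e[1],1),"z.192",onz(K,E,e[0],.192).round(4),"z.122",onz(K,E,e[0],.122).round(4))
cv2.imwrite("pics/w3.png",v[:,:,::-1])
E
```

```text
time: 4.2
ee_pos: [0.6214, 0.007, 0.3155]
tcp_rot: [-180.0, -0.0, 90.0]
wrist_force: [-0.0, -0.2, 0.5]
opening: 0.0856
grasp_force: 0.0
[0.62142882 0.00701841 0.31553176] [-1.79991638e+02 -5.30584829e-03  9.00237929e+01]
[330.7 338.2] [39.1 45.9] z.192 [ 0.6737 -0.1245  0.192 ] z.122 [ 0.6874 -0.1789  0.122 ]
[329.5 279.4] [44.  48.7] z.192 [ 0.6695 -0.0623  0.192 ] z.122 [ 0.6821 -0.1004  0.122 ]
[326.6 137.2] [54.7 58.4] z.192 [0.6613 0.062  0.192 ] z.122 [0.6717 0.0567 0.122 ]
[69.5  1.7] [44.5 52.4] z.192 [0.4766 0.1549 0.192 ] z.122 [0.4385 0.174  0.122 ]
```

View pics/w3.png

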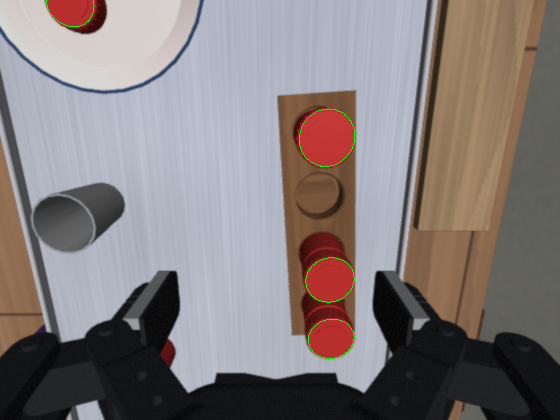

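Spacings of 62.3 and 124.3 mm confirm the heights. The empty pocket is at (0.6655, -0.0003), matching the hole mouth at (320,194). Next I look at the tub from above.

```bash
python3 -m handwheel '[{"tx":-0.03,"ty":-0.017,"tz":0,"ax":0,"ay":0,"az":0,"jaw":1},{"tx":-0.03,"ty":-0.017,"tz":0,"ax":0,"ay":0,"az":0,"jaw":1},{"tx":-0.03,"ty":-0.017,"tz":0,"ax":0,"ay":0,"az":0,"jaw":1},{"tx":-0.03,"ty":-0.017,"tz":0,"ax":0,"ay":0,"az":0,"jaw":1},{"tx":-0.03,"ty":-0.017,"tz":0,"ax":0,"ay":0,"az":0,"jaw":1},{"tx":-0.03,"ty":-0.017,"tz":0,"ax":0,"ay":0,"az":0,"jaw":1},{"tx":-0.03,"ty":-0.017,"tz":0,"ax":0,"ay":0,"az":0,"jaw":1},{"tx":-0.03,"ty":-0.017,"tz":0,"ax":0,"ay":0,"az":0,"jaw":1},{"tx":-0.03,"ty":-0.017,"tz":0,"ax":0,"ay":0,"az":0,"jaw":1},{"tx":0,"ty":0,"tz":0,"ax":0,"ay":0,"az":0,"jaw":1}]'
python3 - <<'E'
from h import *
im,K,E,o=grab("wrist"); print(o['ee_pos'],o['tcp_rot'])
m,b=blobs(im)
for c,s in b: print(c,s)
c,s=max(b,key=lambda t:t[1][4]*(t[0][0]<420))
x,y,w,hh=s[:4]; cv2.imwrite("pics/c4.png",cv2.resize(im[y-10:y+hh+10,x-10:x+w+10,::-1],None,fx=5,fy=5)); print(x-10,y-10)
for z in(.098,.138,.179): print(z,onz(K,E,c,z).round(4))
E
```

```text
time: 5.5
ee_pos: [0.4676, -0.2646, 0.3159]
tcp_rot: [180.0, 0.0, 89.8]
wrist_force: [-0.9, 0.8, 0.2]
opening: 0.0851
grasp_force: 0.0
[ 0.46760216 -0.26457456  0.31591106] [1.79957625e+02 3.45530831e-02 8.98406181e+01]
[514.   20.9] [490   0  46  55 423]
[546.   23.5] [ 528    0   32   53 1321]
[279.2 134.6] [ 255  110   50   50 1947]
245 100
0.098 [ 0.4715 -0.2143  0.098 ]
0.138 [ 0.4711 -0.2115  0.138 ]
0.179 [ 0.4707 -0.2086  0.179 ]
```

View pics/c4.png

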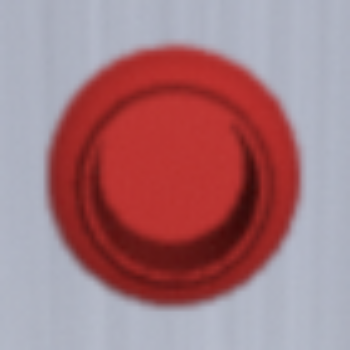

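The outer ring is the shoulder, centred at about (279.6,134.4), which puts the tub at (0.471, -0.210). I'll descend over it.

```bash
python3 -m handwheel '[{"tx":0.018,"ty":0.001,"tz":0.01,"ax":0,"ay":0,"az":0,"jaw":1},{"tx":0.018,"ty":0.001,"tz":0.01,"ax":0,"ay":0,"az":0,"jaw":1},{"tx":0.018,"ty":0,"tz":0.015,"ax":0,"ay":0,"az":0,"jaw":1},{"tx":0,"ty":0,"tz":0.025,"ax":0,"ay":0,"az":0,"jaw":1},{"tx":0,"ty":0,"tz":0.025,"ax":0,"ay":0,"az":0,"jaw":1},{"tx":0,"ty":0,"tz":0.025,"ax":0,"ay":0,"az":0,"jaw":1},{"tx":0,"ty":0,"tz":0.025,"ax":0,"ay":0,"az":0,"jaw":1},{"tx":0,"ty":0,"tz":0.025,"ax":0,"ay":0,"az":0,"jaw":1},{"tx":0,"ty":0,"tz":0.015,"ax":0,"ay":0,"az":0,"jaw":1},{"tx":0,"ty":0,"tz":0.01,"ax":0,"ay":0,"az":0,"jaw":1}]'
python3 -m handwheel '[{"tx":0,"ty":0,"tz":0,"ax":0,"ay":0,"az":0,"jaw":0.3},{"tx":0,"ty":0,"tz":0,"ax":0,"ay":0,"az":0,"jaw":0.1},{"tx":0,"ty":0,"tz":0,"ax":0,"ay":0,"az":0,"jaw":-0.1},{"tx":0,"ty":0,"tz":0,"ax":0,"ay":0,"az":0,"jaw":-0.3},{"tx":0,"ty":0,"tz":0,"ax":0,"ay":0,"az":0,"jaw":-0.5},{"tx":0,"ty":0,"tz":0,"ax":0,"ay":0,"az":0,"jaw":-1},{"tx":0,"ty":0,"tz":0,"ax":0,"ay":0,"az":0,"jaw":-1},{"tx":0,"ty":0,"tz":0,"ax":0,"ay":0,"az":0,"jaw":-1},{"tx":0,"ty":0,"tz":0,"ax":0,"ay":0,"az":0,"jaw":-1},{"tx":0,"ty":0,"tz":0,"ax":0,"ay":0,"az":0,"jaw":-1}]' 40
```

```text
time: 6.8
ee_pos: [0.4711, -0.209, 0.13]
tcp_rot: [180.0, -0.0, 90.0]
wrist_force: [-0.0, -0.0, -0.6]
opening: 0.0859
grasp_force: 0.0
time: 8.05
ee_pos: [0.4715, -0.2099, 0.1314]
tcp_rot: [179.9, 0.0, 90.0]
wrist_force: [-1.0, 0.9, 4.7]
opening: 0.0437
grasp_force: 41.4
```

```bash
python3 -m handwheel '[{"tx":0,"ty":0,"tz":-0.02,"ax":0,"ay":0,"az":0,"jaw":-1},{"tx":0,"ty":0,"tz":-0.035,"ax":0,"ay":0,"az":0,"jaw":-1},{"tx":0,"ty":0,"tz":-0.035,"ax":0,"ay":0,"az":0,"jaw":-1},{"tx":0.02,"ty":0.02,"tz":-0.035,"ax":0,"ay":0,"az":0,"jaw":-1},{"tx":0.03,"ty":0.03,"tz":-0.01,"ax":0,"ay":0,"az":0,"jaw":-1},{"tx":0.04,"ty":0.035,"tz":0,"ax":0,"ay":0,"az":0,"jaw":-1},{"tx":0.04,"ty":0.035,"tz":0,"ax":0,"ay":0,"az":0,"jaw":-1},{"tx":0.04,"ty":0.035,"tz":0,"ax":0,"ay":0,"az":0,"jaw":-1},{"tx":0.025,"ty":0.025,"tz":0,"ax":0,"ay":0,"az":0,"jaw":-1},{"tx":0.0145,"ty":0.0145,"tz":0,"ax":0,"ay":0,"az":0,"jaw":-1}]'
python3 -m handwheel '[{"tx":0,"ty":0,"tz":0,"ax":0,"ay":0,"az":0,"jaw":-1},{"tx":0,"ty":0,"tz":0,"ax":0,"ay":0,"az":0,"jaw":-1},{"tx":0,"ty":0,"tz":0,"ax":0,"ay":0,"az":0,"jaw":-1},{"tx":0,"ty":0,"tz":0.01,"ax":0,"ay":0,"az":0,"jaw":-1},{"tx":0,"ty":0,"tz":0.01,"ax":0,"ay":0,"az":0,"jaw":-1},{"tx":0,"ty":0,"tz":0.01,"ax":0,"ay":0,"az":0,"jaw":-1},{"tx":0,"ty":0,"tz":0.01,"ax":0,"ay":0,"az":0,"jaw":-1},{"tx":0,"ty":0,"tz":0.01,"ax":0,"ay":0,"az":0,"jaw":-1},{"tx":0,"ty":0,"tz":0.01,"ax":0,"ay":0,"az":0,"jaw":-1},{"tx":0,"ty":0,"tz":0,"ax":0,"ay":0,"az":0,"jaw":-1}]'
python3 - <<'E'
from h import *
im,K,E,o=grab("wrist"); print(o['ee_pos'],o['wrist_force'])
for n,i in(("wrist",im),): cv2.imwrite("pics/w5.png",i[:,:,::-1])
E
```

```text
time: 9.3
ee_pos: [0.6666, 0.0015, 0.2642]
tcp_rot: [-179.9, -0.0, 90.1]
wrist_force: [0.5, -0.5, -2.2]
opening: 0.0438
grasp_force: 41.4
time: 10.55
ee_pos: [0.6652, -0.0002, 0.2042]
tcp_rot: [-179.9, 0.0, 90.0]
wrist_force: [-0.1, 0.2, -1.8]
opening: 0.044
grasp_force: 41.4
[ 6.65214510e-01 -1.61823378e-04  2.04186681e-01] [-0.09489742  0.2281503  -1.75356008]
```

View pics/w5.png

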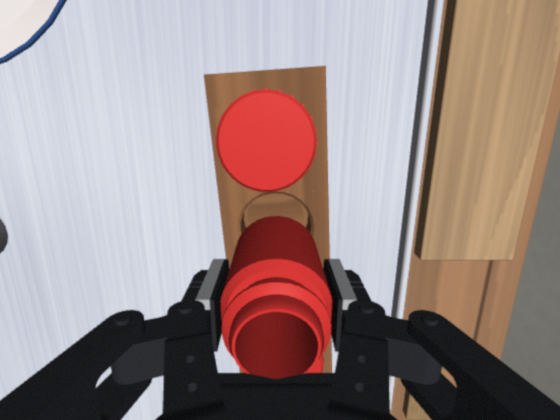

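The held tub at (276,300) is lined up with the hole at (277,215). Lowering it.

```bash
python3 -m handwheel '[{"tx":0,"ty":0,"tz":0.008,"ax":0,"ay":0,"az":0,"jaw":-1},{"tx":0,"ty":0,"tz":0.008,"ax":0,"ay":0,"az":0,"jaw":-1},{"tx":0,"ty":0,"tz":0.008,"ax":0,"ay":0,"az":0,"jaw":-1},{"tx":0,"ty":0,"tz":0.006,"ax":0,"ay":0,"az":0,"jaw":-1},{"tx":0,"ty":0,"tz":0.005,"ax":0,"ay":0,"az":0,"jaw":-1},{"tx":0,"ty":0,"tz":0.005,"ax":0,"ay":0,"az":0,"jaw":-1},{"tx":0,"ty":0,"tz":0.004,"ax":0,"ay":0,"az":0,"jaw":-1},{"tx":0,"ty":0,"tz":0.004,"ax":0,"ay":0,"az":0,"jaw":-1},{"tx":0,"ty":0,"tz":0,"ax":0,"ay":0,"az":0,"jaw":-1},{"tx":0,"ty":0,"tz":0,"ax":0,"ay":0,"az":0,"jaw":-1}]'
```

```text
time: 11.85
ee_pos: [0.6656, -0.0002, 0.1575]
tcp_rot: [180.0, 0.0, 90.0]
wrist_force: [-1.2, 1.1, -1.6]
opening: 0.0439
grasp_force: 41.4
```

```bash
python3 -m handwheel '[{"tx":0,"ty":0,"tz":0.003,"ax":0,"ay":0,"az":0,"jaw":-1},{"tx":0,"ty":0,"tz":0.003,"ax":0,"ay":0,"az":0,"jaw":-1},{"tx":0,"ty":0,"tz":0.003,"ax":0,"ay":0,"az":0,"jaw":-1},{"tx":0,"ty":0,"tz":0.003,"ax":0,"ay":0,"az":0,"jaw":-1},{"tx":0,"ty":0,"tz":0.002,"ax":0,"ay":0,"az":0,"jaw":-1},{"tx":0,"ty":0,"tz":0.001,"ax":0,"ay":0,"az":0,"jaw":-1},{"tx":0,"ty":0,"tz":0.0005,"ax":0,"ay":0,"az":0,"jaw":-1},{"tx":0,"ty":0,"tz":0.0005,"ax":0,"ay":0,"az":0,"jaw":-1},{"tx":0,"ty":0,"tz":0,"ax":0,"ay":0,"az":0,"jaw":-1},{"tx":0,"ty":0,"tz":0,"ax":0,"ay":0,"az":0,"jaw":-1}]'
```

```text
time: 13.1
ee_pos: [0.6655, -0.0002, 0.1425]
tcp_rot: [179.9, 0.0, 90.0]
wrist_force: [-4.0, -0.1, 6.6]
opening: 0.0439
grasp_force: 42.2
```

```bash
python3 -m handwheel '[{"tx":0,"ty":0,"tz":0,"ax":0,"ay":0,"az":0,"jaw":0.2},{"tx":0,"ty":0,"tz":0,"ax":0,"ay":0,"az":0,"jaw":0.4},{"tx":0,"ty":0,"tz":0,"ax":0,"ay":0,"az":0,"jaw":0.7},{"tx":0,"ty":0,"tz":0,"ax":0,"ay":0,"az":0,"jaw":0.7},{"tx":0,"ty":0,"tz":-0.01,"ax":0,"ay":0,"az":0,"jaw":0.7},{"tx":0,"ty":0,"tz":-0.025,"ax":0,"ay":0,"az":0,"jaw":0.7},{"tx":0,"ty":0,"tz":-0.03,"ax":0,"ay":0,"az":0,"jaw":0.7},{"tx":0,"ty":0,"tz":-0.035,"ax":0,"ay":0,"az":0,"jaw":0.7},{"tx":0,"ty":0,"tz":-0.03,"ax":0,"ay":0,"az":0,"jaw":0.7},{"tx":-0.02,"ty":-0.04,"tz":-0.03,"ax":0,"ay":0,"az":0,"jaw":0.7}]'
python3 -m handwheel '[{"tx":-0.02,"ty":-0.015,"tz":0,"ax":0,"ay":0,"az":0,"jaw":0.7},{"tx":0,"ty":0,"tz":0,"ax":0,"ay":0,"az":0,"jaw":0.7},{"tx":0,"ty":0,"tz":0,"ax":0,"ay":0,"az":0,"jaw":0.7},{"tx":0,"ty":0,"tz":0,"ax":0,"ay":0,"az":0,"jaw":0.7},{"tx":0,"ty":0,"tz":0,"ax":0,"ay":0,"az":0,"jaw":0.7},{"tx":0,"ty":0,"tz":0,"ax":0,"ay":0,"az":0,"jaw":0.7},{"tx":0,"ty":0,"tz":0,"ax":0,"ay":0,"az":0,"jaw":0.7},{"tx":0,"ty":0,"tz":0,"ax":0,"ay":0,"az":0,"jaw":0.7},{"tx":0,"ty":0,"tz":0,"ax":0,"ay":0,"az":0,"jaw":0.7},{"tx":0,"ty":0,"tz":0,"ax":0,"ay":0,"az":0,"jaw":0.7}]'
python3 - <<'E'
from h import *
im,K,E,o=grab("wrist"); print(o['ee_pos'],o['wrist_force'])
m,b=blobs(im)
m2=m&cv2.inRange(im,(165,0,0),(255,255,255)); m2=cv2.morphologyEx(m2,cv2.MORPH_OPEN,np.ones((5,5)))
cs,_=cv2.findContours(m2,cv2.RETR_EXTERNAL,cv2.CHAIN_APPROX_NONE)
for c in cs:
    if len(c)>40:
        e=cv2.fitEllipse(cv2.convexHull(c)); print(np.round(e[0],1),np.round(e[1],1),"z.192",onz(K,E,e[0],.192).round(4),"z.190",onz(K,E,e[0],.1898).round(4))
cv2.imwrite("pics/c6.png",cv2.resize(im[100:340,220:440,::-1],None,fx=2.5,fy=2.5))
E
```

```text
time: 14.35
ee_pos: [0.6266, -0.0195, 0.3003]
tcp_rot: [-179.9, -0.0, 90.1]
wrist_force: [-1.0, -0.7, -0.1]
opening: 0.0724
grasp_force: 0.0
time: 15.6
ee_pos: [0.6105, -0.0402, 0.3013]
tcp_rot: [180.0, 0.0, 90.0]
wrist_force: [0.0, 0.0, 0.4]
opening: 0.0728
grasp_force: 0.0
[ 0.6105408  -0.04016861  0.30131639] [0.03217498 0.01642629 0.3953734 ]
[346.6 302.9] [43.5 46.9] z.192 [ 0.6719 -0.1245  0.192 ] z.190 [ 0.6725 -0.1259  0.1898]
[348.6 235.5] [50.3 54.9] z.192 [ 0.6697 -0.0621  0.192 ] z.190 [ 0.6702 -0.0629  0.1898]
[340.3 154.5] [19.2 30.2] z.192 [0.6592 0.0031 0.192 ] z.190 [0.6596 0.0028 0.1898]
[343.6 138.1] [18.4 35.4] z.192 [0.661  0.0152 0.192 ] z.190 [0.6614 0.015  0.1898]
[348.   69.6] [62.  68.7] z.192 [0.6612 0.0623 0.192 ] z.190 [0.6616 0.0625 0.1898]
```

View pics/c6.png

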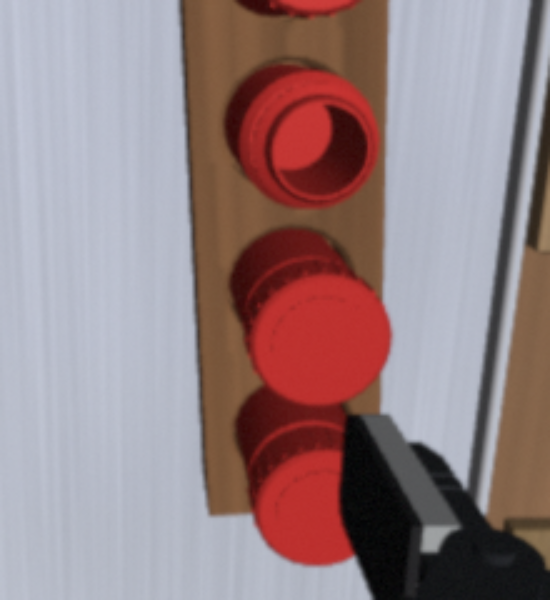

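The tub stands upright and home in the pocket. Its neck rim is centred at about crop (321,150), which gives (0.666, -0.001). Next is the cap. The stopper lies 17° off x from it, so I'll turn to yaw 30 so the fingers close clear of it.

```bash
python3 -m handwheel '[{"tx":0,"ty":0,"tz":0,"ax":0,"ay":0,"az":10,"jaw":0.7},{"tx":0,"ty":0,"tz":0,"ax":0,"ay":0,"az":10,"jaw":0.7},{"tx":0,"ty":0,"tz":0,"ax":0,"ay":0,"az":10,"jaw":0.7},{"tx":0,"ty":0,"tz":0,"ax":0,"ay":0,"az":10,"jaw":0.7},{"tx":0,"ty":0,"tz":0,"ax":0,"ay":0,"az":10,"jaw":0.7},{"tx":0,"ty":0,"tz":0,"ax":0,"ay":0,"az":10,"jaw":0.7},{"tx":-0.01,"ty":-0.027,"tz":0,"ax":0,"ay":0,"az":0,"jaw":0.7},{"tx":-0.01,"ty":-0.027,"tz":0,"ax":0,"ay":0,"az":0,"jaw":0.7},{"tx":-0.01,"ty":-0.027,"tz":0,"ax":0,"ay":0,"az":0,"jaw":0.7},{"tx":-0.01,"ty":-0.027,"tz":0,"ax":0,"ay":0,"az":0,"jaw":0.7}]'
python3 -m handwheel '[{"tx":-0.01,"ty":-0.027,"tz":0,"ax":0,"ay":0,"az":0,"jaw":0.4},{"tx":-0.01,"ty":-0.027,"tz":0,"ax":0,"ay":0,"az":0,"jaw":0.4},{"tx":-0.01,"ty":-0.027,"tz":0,"ax":0,"ay":0,"az":0,"jaw":0.4},{"tx":-0.01,"ty":-0.027,"tz":0,"ax":0,"ay":0,"az":0,"jaw":0.4},{"tx":-0.01,"ty":-0.027,"tz":0,"ax":0,"ay":0,"az":0,"jaw":0.4},{"tx":-0.01,"ty":-0.027,"tz":0,"ax":0,"ay":0,"az":0,"jaw":0.4},{"tx":0,"ty":0,"tz":0,"ax":0,"ay":0,"az":0,"jaw":0.4},{"tx":0,"ty":0,"tz":0,"ax":0,"ay":0,"az":0,"jaw":0.4},{"tx":0,"ty":0,"tz":0,"ax":0,"ay":0,"az":0,"jaw":0.4},{"tx":0,"ty":0,"tz":0,"ax":0,"ay":0,"az":0,"jaw":0.4}]'
python3 - <<'E'
from h import *
im,K,E,o=grab("wrist"); print(o['ee_pos'],o['tcp_rot'],o['opening'])
m,b=blobs(im,lo=(0,110,40))
for c,s in b: print(c,s,"z.112",onz(K,E,c,.112).round(4))
Rm=R.from_euler('xyz',o['tcp_rot'],degrees=True).as_matrix()
c,s=max(b,key=lambda t:t[1][4]); m2=m&cv2.inRange(im,(165,0,0),(255,255,255)); m2=cv2.morphologyEx(m2,cv2.MORPH_OPEN,np.ones((5,5)))
cs,_=cv2.findContours(m2,cv2.RETR_EXTERNAL,cv2.CHAIN_APPROX_NONE)
for q in cs:
    if len(q)>40:
        e=cv2.fitEllipse(cv2.convexHull(q)); P=onz(K,E,e[0],.122); print("top",e,P.round(4),"tool shift",(Rm.T@(P-o['ee_pos'])).round(4))
cv2.imwrite("pics/w7.png",im[:,:,::-1])
E
```

```text
time: 16.9
ee_pos: [0.5212, 0.0339, 0.3013]
tcp_rot: [180.0, -0.0, 30.0]
wrist_force: [0.0, 0.0, -0.1]
opening: 0.0724
grasp_force: 0.0
time: 18.15
ee_pos: [0.3894, 0.1434, 0.3011]
tcp_rot: [-180.0, 0.0, 29.9]
wrist_force: [0.1, -0.2, 0.2]
opening: 0.0598
grasp_force: 0.0
[0.38937936 0.14339459 0.30110151] [-1.79999155e+02  2.21525314e-02  2.99415703e+01] 0.05983843801593171
[284.9  50.7] [271  35  29  32 714] z.112 [0.5031 0.1997 0.112 ]
[273.5 126.8] [ 250  102   48   50 1873] z.112 [0.4397 0.1753 0.112 ]
top ((273.1757507324219, 126.41940307617188), (47.02766799926758, 48.786014556884766), 12.439958572387695) [0.4403 0.1759 0.122 ] tool shift [ 0.0605 -0.0028  0.1791]
top ((284.6948547363281, 49.19346618652344), (26.02376365661621, 28.98777198791504), 178.5489501953125) [0.5026 0.1999 0.122 ] tool shift [0.1264 0.0075 0.1791]
```

Cap at (0.440, 0.1757), pixel (273,126); the stopper is at (285,50), well clear of the closing line.

```bash
python3 -m handwheel '[{"tx":0.02,"ty":-0.0028,"tz":0.01,"ax":0,"ay":0,"az":0,"jaw":0.4},{"tx":0.02,"ty":0,"tz":0.015,"ax":0,"ay":0,"az":0,"jaw":0.4},{"tx":0.02,"ty":0,"tz":0.025,"ax":0,"ay":0,"az":0,"jaw":0.4},{"tx":0,"ty":0,"tz":0.03,"ax":0,"ay":0,"az":0,"jaw":0.4},{"tx":0,"ty":0,"tz":0.03,"ax":0,"ay":0,"az":0,"jaw":0.4},{"tx":0,"ty":0,"tz":0.03,"ax":0,"ay":0,"az":0,"jaw":0.4},{"tx":0,"ty":0,"tz":0.025,"ax":0,"ay":0,"az":0,"jaw":0.4},{"tx":0,"ty":0,"tz":0.016,"ax":0,"ay":0,"az":0,"jaw":0.4},{"tx":0,"ty":0,"tz":0.01,"ax":0,"ay":0,"az":0,"jaw":0.4},{"tx":0,"ty":0,"tz":0.004,"ax":0,"ay":0,"az":0,"jaw":0.4}]'
python3 -m handwheel '[{"tx":0,"ty":0,"tz":0,"ax":0,"ay":0,"az":0,"jaw":0.4},{"tx":0,"ty":0,"tz":0,"ax":0,"ay":0,"az":0,"jaw":0.3},{"tx":0,"ty":0,"tz":0,"ax":0,"ay":0,"az":0,"jaw":0.2},{"tx":0,"ty":0,"tz":0,"ax":0,"ay":0,"az":0,"jaw":0.1},{"tx":0,"ty":0,"tz":0,"ax":0,"ay":0,"az":0,"jaw":0},{"tx":0,"ty":0,"tz":0,"ax":0,"ay":0,"az":0,"jaw":-1},{"tx":0,"ty":0,"tz":0,"ax":0,"ay":0,"az":0,"jaw":-1},{"tx":0,"ty":0,"tz":0,"ax":0,"ay":0,"az":0,"jaw":-1},{"tx":0,"ty":0,"tz":0,"ax":0,"ay":0,"az":0,"jaw":-1},{"tx":0,"ty":0,"tz":0,"ax":0,"ay":0,"az":0,"jaw":-1}]' 80
```

```text
time: 19.45
ee_pos: [0.4397, 0.1763, 0.1059]
tcp_rot: [-180.0, 0.0, 30.0]
wrist_force: [0.2, 0.5, 2.0]
opening: 0.0601
grasp_force: 0.0
time: 20.7
ee_pos: [0.4398, 0.1762, 0.1073]
tcp_rot: [180.0, -0.1, 30.0]
wrist_force: [-1.1, -0.8, 6.2]
opening: 0.0438
grasp_force: 80.3
```

```bash
python3 -m handwheel '[{"tx":0,"ty":0,"tz":-0.015,"ax":0,"ay":0,"az":0,"jaw":-1},{"tx":0,"ty":0,"tz":-0.025,"ax":0,"ay":0,"az":0,"jaw":-1},{"tx":0,"ty":0,"tz":-0.035,"ax":0,"ay":0,"az":0,"jaw":-1},{"tx":0,"ty":0,"tz":-0.035,"ax":0,"ay":0,"az":0,"jaw":-1},{"tx":0,"ty":0,"tz":-0.025,"ax":0,"ay":0,"az":-10,"jaw":-1},{"tx":0,"ty":0,"tz":-0.02,"ax":0,"ay":0,"az":-10,"jaw":-1},{"tx":0,"ty":0,"tz":0,"ax":0,"ay":0,"az":-10,"jaw":-1},{"tx":0,"ty":0,"tz":0,"ax":0,"ay":0,"az":-10,"jaw":-1},{"tx":0,"ty":0,"tz":0,"ax":0,"ay":0,"az":-10,"jaw":-1},{"tx":0,"ty":0,"tz":0,"ax":0,"ay":0,"az":-10,"jaw":-1}]'
python3 - <<'E'
from h import *
im,K,E,o=grab("wrist"); print(o['ee_pos'],o['tcp_rot'],o['opening'])
cv2.imwrite("pics/w8.png",im[:,:,::-1])
E
```

```text
time: 21.95
ee_pos: [0.4395, 0.1761, 0.2622]
tcp_rot: [180.0, -0.0, 90.3]
wrist_force: [0.5, -0.2, 0.7]
opening: 0.0438
grasp_force: 81.4
[0.43952884 0.17613287 0.26221129] [ 1.79965679e+02 -1.60448090e-02  9.03177668e+01] 0.04377601914001355
```

View pics/w8.png

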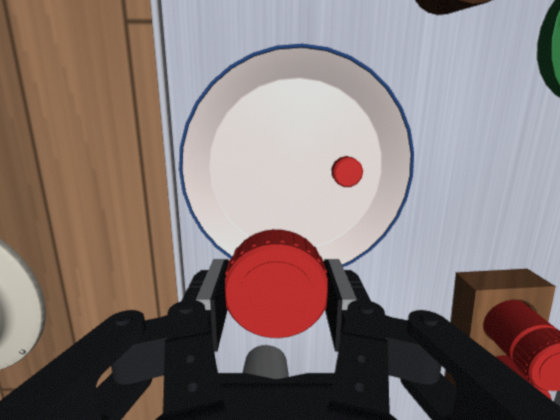

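The cap is held level at (277,292), and the stopper stayed on the plate at (348,171). I'll compute the cap's offset in the tool frame.

```bash
python3 - <<'E'
from h import *
im=cv2.imread("pics/w8.png")[:,:,::-1].copy()
c=optics.camera("wrist");K,M=c["K"],c["mount"]
m,_=blobs(im); m2=m&cv2.inRange(im,(165,0,0),(255,255,255)); m2[:220]=0;m2[:,420:]=0; m2=cv2.morphologyEx(m2,cv2.MORPH_OPEN,np.ones((5,5)))
cs,_=cv2.findContours(m2,cv2.RETR_EXTERNAL,cv2.CHAIN_APPROX_NONE); q=max(cs,key=len)
e=cv2.fitEllipse(cv2.convexHull(q)); print(e)
for z in(-.014,-.017,-.020): print("tool",onz(K,M,e[0],z).round(4))
T=np.eye(4);T[:3,:3]=R.from_euler('xyz',[180,0,90],degrees=True).as_matrix();T[:3,3]=[.6105,-.0402,.3013]
img=cv2.imread("pics/c6.png")[:,:,::-1].copy()
for p in((321,150),(323,152)): print("neck",onz(K,T@M,(p[0]/2.5+220,p[1]/2.5+100),.1898).round(4))
E
```

```text
((276.5298767089844, 290.7938232421875), (92.39160919189453, 100.86359405517578), 84.85308837890625)
tool [-0.0001  0.0005 -0.014 ]
tool [ 0.0016  0.0005 -0.017 ]
tool [ 0.0034  0.0005 -0.02  ]
neck [ 0.666  -0.0013  0.1898]
neck [ 0.6666 -0.0019  0.1898]
```

```bash
python3 -m handwheel '[{"tx":-0.015,"ty":0.02,"tz":0,"ax":0,"ay":0,"az":0,"jaw":-1},{"tx":-0.025,"ty":0.03,"tz":0,"ax":0,"ay":0,"az":0,"jaw":-1},{"tx":-0.03,"ty":0.04,"tz":0,"ax":0,"ay":0,"az":0,"jaw":-1},{"tx":-0.03,"ty":0.04,"tz":0,"ax":0,"ay":0,"az":0,"jaw":-1},{"tx":-0.03,"ty":0.04,"tz":0,"ax":0,"ay":0,"az":0,"jaw":-1},{"tx":-0.025,"ty":0.03,"tz":0,"ax":0,"ay":0,"az":0,"jaw":-1},{"tx":-0.0225,"ty":0.026,"tz":0,"ax":0,"ay":0,"az":0,"jaw":-1},{"tx":0,"ty":0,"tz":0,"ax":0,"ay":0,"az":0,"jaw":-1},{"tx":0,"ty":0,"tz":0,"ax":0,"ay":0,"az":0,"jaw":-1},{"tx":0,"ty":0,"tz":0,"ax":0,"ay":0,"az":0,"jaw":-1}]' 120
```

```text
time: 23.3
ee_pos: [0.665, -0.0007, 0.2621]
tcp_rot: [180.0, -0.0, 90.0]
wrist_force: [0.0, 0.9, 0.5]
opening: 0.0425
grasp_force: 121.8
```

```bash
python3 -m handwheel '[{"tx":-0.0005,"ty":0.0005,"tz":0.01,"ax":0,"ay":0,"az":0,"jaw":-1},{"tx":0,"ty":0,"tz":0.01,"ax":0,"ay":0,"az":0,"jaw":-1},{"tx":0,"ty":0,"tz":0.01,"ax":0,"ay":0,"az":0,"jaw":-1},{"tx":0,"ty":0,"tz":0.01,"ax":0,"ay":0,"az":0,"jaw":-1},{"tx":0,"ty":0,"tz":0.01,"ax":0,"ay":0,"az":0,"jaw":-1},{"tx":0,"ty":0,"tz":0.008,"ax":0,"ay":0,"az":0,"jaw":-1},{"tx":0,"ty":0,"tz":0.004,"ax":0,"ay":0,"az":0,"jaw":-1},{"tx":0,"ty":0,"tz":0,"ax":0,"ay":0,"az":0,"jaw":-1},{"tx":0,"ty":0,"tz":0,"ax":0,"ay":0,"az":0,"jaw":-1},{"tx":0,"ty":0,"tz":0,"ax":0,"ay":0,"az":0,"jaw":-1}]'
python3 -m handwheel '[{"tx":0,"ty":0,"tz":0.002,"ax":0,"ay":0,"az":0,"jaw":-1},{"tx":0,"ty":0,"tz":0.002,"ax":0,"ay":0,"az":0,"jaw":-1},{"tx":0,"ty":0,"tz":0.002,"ax":0,"ay":0,"az":0,"jaw":-1},{"tx":0,"ty":0,"tz":0.002,"ax":0,"ay":0,"az":0,"jaw":-1},{"tx":0,"ty":0,"tz":0.002,"ax":0,"ay":0,"az":0,"jaw":-1},{"tx":0,"ty":0,"tz":0.001,"ax":0,"ay":0,"az":0,"jaw":-1},{"tx":0,"ty":0,"tz":0,"ax":0,"ay":0,"az":0,"jaw":-1},{"tx":0,"ty":0,"tz":0,"ax":0,"ay":0,"az":0,"jaw":-1},{"tx":0,"ty":0,"tz":0,"ax":0,"ay":0,"az":0,"jaw":-1},{"tx":0,"ty":0,"tz":0,"ax":0,"ay":0,"az":0,"jaw":-1}]'
```

```text
time: 24.55
ee_pos: [0.6662, -0.0019, 0.1997]
tcp_rot: [180.0, 0.0, 90.0]
wrist_force: [-0.5, -1.1, 0.1]
opening: 0.0422
grasp_force: 121.8
time: 25.8
ee_pos: [0.6661, -0.0019, 0.1883]
tcp_rot: [180.0, 0.0, 90.0]
wrist_force: [-0.0, -0.3, 0.6]
opening: 0.0427
grasp_force: 121.8
```

No contact forces yet, so the neck has entered freely. I'll continue slowly to the bead.

```bash
python3 -m handwheel '[{"tx":0,"ty":0,"tz":0.001,"ax":0,"ay":0,"az":0,"jaw":-1},{"tx":0,"ty":0,"tz":0.001,"ax":0,"ay":0,"az":0,"jaw":-1},{"tx":0,"ty":0,"tz":0.001,"ax":0,"ay":0,"az":0,"jaw":-1},{"tx":0,"ty":0,"tz":0.001,"ax":0,"ay":0,"az":0,"jaw":-1},{"tx":0,"ty":0,"tz":0.001,"ax":0,"ay":0,"az":0,"jaw":-1},{"tx":0,"ty":0,"tz":0,"ax":0,"ay":0,"az":0,"jaw":-1},{"tx":0,"ty":0,"tz":0,"ax":0,"ay":0,"az":0,"jaw":-1},{"tx":0,"ty":0,"tz":0,"ax":0,"ay":0,"az":0,"jaw":-1},{"tx":0,"ty":0,"tz":0,"ax":0,"ay":0,"az":0,"jaw":-1},{"tx":0,"ty":0,"tz":0,"ax":0,"ay":0,"az":0,"jaw":-1}]'
```

```text
time: 27.05
ee_pos: [0.6662, -0.0015, 0.185]
tcp_rot: [179.9, -0.0, 90.0]
wrist_force: [-2.9, 2.6, 8.3]
opening: 0.0422
grasp_force: 123.0
```

```bash
python3 -m handwheel '[{"tx":0.0005,"ty":-0.0005,"tz":0.001,"ax":0,"ay":0,"az":0,"jaw":-1},{"tx":0,"ty":0,"tz":0.001,"ax":0,"ay":0,"az":0,"jaw":-1},{"tx":0,"ty":0,"tz":0.001,"ax":0,"ay":0,"az":0,"jaw":-1},{"tx":0,"ty":0,"tz":0.001,"ax":0,"ay":0,"az":0,"jaw":-1},{"tx":0,"ty":0,"tz":0.001,"ax":0,"ay":0,"az":0,"jaw":-1},{"tx":0,"ty":0,"tz":0,"ax":0,"ay":0,"az":0,"jaw":-1},{"tx":0,"ty":0,"tz":0,"ax":0,"ay":0,"az":0,"jaw":-1},{"tx":0,"ty":0,"tz":0,"ax":0,"ay":0,"az":0,"jaw":-1},{"tx":0,"ty":0,"tz":0,"ax":0,"ay":0,"az":0,"jaw":-1},{"tx":0,"ty":0,"tz":0,"ax":0,"ay":0,"az":0,"jaw":-1}]'
```

```text
time: 28.3
ee_pos: [0.6655, -0.0014, 0.1782]
tcp_rot: [-180.0, 0.0, 90.0]
wrist_force: [-0.0, 1.2, -1.2]
opening: 0.0426
grasp_force: 124.0
```

It clicked: the force dropped to nothing at z 0.178. Now I press home firmly.

```bash
python3 -m handwheel '[{"tx":0,"ty":0,"tz":0.001,"ax":0,"ay":0,"az":0,"jaw":-1},{"tx":0,"ty":0,"tz":0.001,"ax":0,"ay":0,"az":0,"jaw":-1},{"tx":0,"ty":0,"tz":0.001,"ax":0,"ay":0,"az":0,"jaw":-1},{"tx":0,"ty":0,"tz":0.001,"ax":0,"ay":0,"az":0,"jaw":-1},{"tx":0,"ty":0,"tz":0,"ax":0,"ay":0,"az":0,"jaw":-1},{"tx":0,"ty":0,"tz":0,"ax":0,"ay":0,"az":0,"jaw":-1},{"tx":0,"ty":0,"tz":0,"ax":0,"ay":0,"az":0,"jaw":-1},{"tx":0,"ty":0,"tz":0,"ax":0,"ay":0,"az":0,"jaw":-1},{"tx":0,"ty":0,"tz":0,"ax":0,"ay":0,"az":0,"jaw":-1},{"tx":0,"ty":0,"tz":0,"ax":0,"ay":0,"az":0,"jaw":-1}]'
```

```text
time: 29.55
ee_pos: [0.6659, -0.0014, 0.1776]
tcp_rot: [179.8, 0.0, 90.0]
wrist_force: [-3.7, 0.5, 16.5]
opening: 0.0425
grasp_force: 125.9
```

```bash
python3 -m handwheel '[{"tx":0,"ty":-0.0003,"tz":0.001,"ax":0,"ay":0,"az":0,"jaw":-1},{"tx":0,"ty":0,"tz":0,"ax":0,"ay":0,"az":0,"jaw":-1},{"tx":0,"ty":0,"tz":0,"ax":0,"ay":0,"az":0,"jaw":-1},{"tx":0,"ty":0,"tz":0,"ax":0,"ay":0,"az":0,"jaw":-1},{"tx":0,"ty":0,"tz":0,"ax":0,"ay":0,"az":0,"jaw":-1},{"tx":0,"ty":0,"tz":0,"ax":0,"ay":0,"az":0,"jaw":-1},{"tx":0,"ty":0,"tz":0,"ax":0,"ay":0,"az":0,"jaw":-1},{"tx":0,"ty":0,"tz":0,"ax":0,"ay":0,"az":0,"jaw":-1},{"tx":0,"ty":0,"tz":0,"ax":0,"ay":0,"az":0,"jaw":-1},{"tx":0,"ty":0,"tz":0,"ax":0,"ay":0,"az":0,"jaw":-1}]'
```

```text
time: 30.8
ee_pos: [0.6658, -0.0014, 0.1775]
tcp_rot: [179.7, 0.0, 90.0]
wrist_force: [-5.3, 0.2, 20.3]
opening: 0.0422
grasp_force: 126.5
```

The cap is against a solid stop at 20 N with the height unchanged, so it is home. I'm handing in.

```bash
python3 -c "
from workcell import workorder
print(workorder.job_done())"
```

```text
the job is handed in; nothing more can be done
None
```

The open tub stands home in the empty pocket, and its ribbed cap clicked on. I handed the job in at about 31 s with the gripper still pressing the cap down at about 20 N; the hand-in gave no verdict.

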